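# Hang the over-bar hook on the swing-out rail

## Task

First swing the steel rail beside the sink out towards the turntable side (the robot's right) until it meets its stop. Then draw the steel over-bar hook off the leaning board of the wooden spoon rest, hang it astride the rail around the middle, with one leg down each side, and let go so that it hangs still with the rail still fully out. Leave the gourd, canister and shaker undisturbed.

Things in the scene. Friction and masses are not known exactly. Their poses are not given: they have to be found in the camera images.
- hanger: Over-bar double hook, an upside-down U of 3 mm steel strip with a wooden grip on its crown; 0.2 kg. Origin: centre of the crown's underside (inside top of the U). z up out of the grip, y along the strip's 40 mm width (along the bar when hung), x across the 28 mm inner gap. Two legs go 80 mm below the origin and end in upturned toes that reach to 32 mm from the middle in x.
- hanger_grip (a point): Point to grip, 27 mm above the hook's origin along its z, axes as the hook. The wooden grip is 24 x 24 mm, its top 16 mm above this point, the steel crown 24 mm below. At the start the hook sits astride the spoon rest's leaning board, crown on the top edge, z leaning 30 degrees from vertical; it comes off along its own z, 80 mm and more.
- rest: Dark wooden spoon rest, fixed on the turntable: a foot 75 x 90 x 12 mm with a board 24 mm thick and 70 mm wide that rises 135 mm along its slope, leaning 30 degrees from vertical towards the rest's own -x (roughly towards the robot). Origin: centre of the board's foot, on the underside.
- turntable: Round bamboo turntable, 320 mm across, 25 mm high; it stands still. Origin: centre of its underside.
- rail (a joint): Angle of the swing-out rail about its upright post, rad: 0 folded (bar along the post's -x), grows counter-clockwise seen from above, 1.57 at the stop, fully out (bar along the post's -y, to the robot's right). Stiff hinge: it stays where it is left; about 2 N at the middle of the bar moves it.
- rail_hinge (a point): Point on the rail's hinge axis at the height of the bar's axis (170 mm above the work surface). Its frame turns with the bar: the bar runs from here along the point's -x, z is up.
- rail_mid (a point): Middle of the clear part of the bar, on its axis, 140 mm from the hinge; axes as rail_hinge (x along the bar, towards the hinge). The bar is round steel, 16 mm thick, its end 260 mm from the hinge with a cap 22 mm across; the hinge collar has 16 mm radius.
- post: Upright steel post 22 mm thick on a round fixed foot 110 mm across, carrying the rail. Origin: centre of the foot's underside.
- gourd: Mate gourd in earthenware, 80 mm wide and 85 mm high, with a steel bombilla standing out of it to 165 mm; loose on the turntable. Origin: centre of its underside.
- canister: Red plastic canister with white snap lid, 90 mm across, 114 mm high; loose on the turntable. Origin: centre of its underside.
- shaker: Stubby glass shaker with steel cap, 60 mm across, 75 mm high; loose on the work surface near the post. Origin: centre of its underside.

How it is judged (in metres and radians):
On the way, in this order (a step that is already met when the one before it is completed fails the run):
1. the rail is swung fully out to its stop, the hook still on the board (value of joint rail above 1.49 rad and distance of hanger from where it was at the start of the episode below 0.03 m), for 0.2 s.
2. the hook is drawn up off the board (distance of hanger from where it was at the start of the episode above 0.08 m and height (world z) of hanger above 0.18 m), for 0.1 s.
At the end, for the whole second after the job is handed in: The rail is out (above 1.42 rad) and the hook hangs still astride it: crown underside within 70 mm of the bar's middle along it, within 12 mm sideways and 3 to 16 mm above its axis, width along the bar within 0.26 rad, grip up within 0.3 rad of vertical (value of joint rail above 1.42 rad and x of hanger in the frame of rail_mid between -0.07 and 0.07 m and y of hanger in the frame of rail_mid between -0.012 and 0.012 m and z of hanger in the frame of rail_mid between 0.003 and 0.016 m and angle between the y axis of hanger and the x axis of rail_mid, either way round below 0.26 rad and angle between hanger's own z axis and vertical below 0.3 rad and linear speed of hanger below 0.03 m/s and angular speed of hanger below 0.3 rad/s); the robot touches nothing.
It fails at once if the gourd is shifted by more than 30 mm or tipped by more than 0.35 rad (distance of gourd from where it was at the start of the episode above 0.03 m or angle between gourd's own z axis and vertical above 0.35 rad).
It fails at once if the canister is shifted by more than 30 mm or tipped by more than 0.35 rad (distance of canister from where it was at the start of the episode above 0.03 m or angle between canister's own z axis and vertical above 0.35 rad).
It fails at once if the shaker is shifted by more than 30 mm or tipped by more than 0.35 rad (distance of shaker from where it was at the start of the episode above 0.03 m or angle between shaker's own z axis and vertical above 0.35 rad).
It also fails if it takes over 64 s, if anything falls off the work surface, if the arm or the gripper's body presses on something with over 40 N, if the wrist force passes 120 N, or if a joint passes its speed limit or range.

## Robot

A 6-joint arm with a two-finger parallel gripper is mounted at the origin on the work surface. World frame = base frame: x ahead of the robot, y to its left, z up, the work surface at z = 0. Lengths are in mm, angles in rad, forces in N, time in s.
With the tool pointing down it reaches from about 350 to 975 mm from the base axis. Payload 7.1 kg.
Tool frame: the origin (TCP) lies between the finger pads; the fingertips stand 19 mm ahead of it and the grasp point (between the pads) is the TCP (ctrl.tcp_to_tips is the distance from the TCP to the fingertips, in mm); z points along the fingers, y is the line along which they close (so a half turn about z gives the same grasp; the last joint's range is limited). The gripper opens to 88 mm and grips with 3 to 60 N. Pads are 20 mm wide; open, the fingers measure 115 mm over their backs; the gripper's body (75 mm by 178 mm) begins 61 mm behind the grasp point.
Start: joints at [-1.302, 0.423, 1.63, -0, 1.089, -0.019], TCP at [177.42, -599.272, 241.675] pointing down, gripper open.
Joint ranges: [-3, 3], [-0.9, 2.11], [0.09, 2.58], [-1.31, 4.45], [0.11, 2.69], [-2.54, 2.54]. Speed limits (rad/s): [2.39, 2.39, 3.01, 3.14, 3.14, 3.14].

## Interface

Orientations are given as a rotation vector (axis times angle).
In Python, from workcell import status, optics, ctrl gives the robot as it stands. The module is installed in compiled form; this text tells all that it offers.
- The arm moves only by the shell command python3 -m inch 'ROWS'. ROWS is JSON, a list that holds one entry, the list of rows, each a list of 7 numbers: the shift along the tool's x, y, z in mm, then the turn, a rotation vector about the tool's x, y, z in rad, then the opening in per cent of the stroke, from 0 (shut) to 100 (fully open). A call has 1 to 20 rows; each row is the pose to reach, as a shift and turn from the pose commanded when the call began, along the tool's axes at that moment; what a row does not reach only later rows make up. A row lasts 1/10 s, in which the tool goes at most 50 mm and 8.59 degrees, less where a joint would pass 70% of its speed; a pose out of reach is approached as far as the arm can. A call with a gripper value outside its range is refused whole. The fingers move at their own pace and stop on an object; the grip force is fixed at half the most. Time passes only in rows, so rows that repeat a pose let the fingers close. It gives the time, the measured TCP pose, the force, the opening and the grip force at its end, in the units of the state.
- status.get_obs(): the state, without advancing time (a new reading comes with each control period).
- optics.get_image(name): name is "scene" or "top"; returns a dict with "frame" (400x640x3 uint8, red, green, blue), "fx", "fy", "cx", "cy" (pixels), "rvec" (rotation vector, rad) and "tvec" (3), from world to camera coordinates, as OpenCV has them. Camera axes: x right, y down, z forward; pixel columns grow to the right and rows downward; lengths in mm; the calibration is good to about 2 mm. A picture is of the moment at which its call begins. There is no depth.
- ctrl.close_job(): hands the job in; it is judged then, once.
The state is a dict: "t": time; "qpos": joint angles; "qvel": joint speeds; "joint_torque": joint torques, N m; "ee_pos": TCP position; "orientation": TCP orientation; "ft_force": force on the tool from outside, world axes, zero at the start; "moment": the same for the moment, N m; "width": finger opening in mm; "grasp_force": force on a finger pad.
Only numpy, scipy, OpenCV 4.12 (cv2) and the standard library are available. Lean on these libraries where they do the work, as an engineer would, in place of code of your own. Each camera call takes 0.05 s, during which the arm holds its last target. There are 200 camera calls.

## Working session

There is one attempt and no reset: what is moved stays moved. The work goes in short steps, Python scripts to look and compute and a shell command to move; the robot and the scene stay as the last step left them, time stands still between calls to the robot, and variables do not carry over. Pictures are saved under pics/ and viewed, at most 11 in all, crops included, and the job is handed in when it is done.

```bash
mkdir -p pics; cat > h.py <<'E'
import numpy as np, cv2, pickle
from scipy.spatial.transform import Rotation as R
def snap(n,tag):
    from workcell import optics
    im=optics.get_image(n); pickle.dump(im,open(f'{tag}.pkl','wb')); cv2.imwrite(f'pics/{tag}.png',im['frame'][:,:,::-1]); return im
def load(tag): return pickle.load(open(f'{tag}.pkl','rb'))
def ray(im,u,v):
    M=R.from_rotvec(im['rvec']).as_matrix(); c=-M.T@im['tvec']
    return c, M.T@np.array([(u-im['cx'])/im['fx'],(v-im['cy'])/im['fy'],1])
def atz(im,u,v,z):
    c,d=ray(im,u,v); return c+d*(z-c[2])/d[2]
def tri(a,p,b,q):
    c1,d1=ray(a,*p);c2,d2=ray(b,*q)
    s=np.linalg.lstsq(np.c_[d1,-d2],c2-c1,rcond=None)[0]
    x,y=c1+s[0]*d1,c2+s[1]*d2
    return (x+y)/2, np.linalg.norm(x-y)
def proj(im,P):
    return cv2.projectPoints(np.atleast_2d(np.float64(P)),np.float64(im['rvec']),np.float64(im['tvec']),np.array([[im['fx'],0,im['cx']],[0,im['fy'],im['cy']],[0,0,1.]]),None)[0][:,0]
def rel(pos,Rw,p0=None,R0=None):
    "world target -> row in current tool axes"
    from workcell import status
    o=status.get_obs()
    p0=np.array(o['ee_pos']) if p0 is None else np.array(p0); R0=R.from_rotvec(o['orientation']) if R0 is None else R0
    return np.r_[R0.inv().apply(np.array(pos)-p0).round(1),(R0.inv()*Rw).as_rotvec().round(4)]
E
python3 - <<'E'
from h import *
from workcell import status
a=snap('scene','s0');b=snap('top','t0')
for i in(a,b): print(i['fx'],i['cx'],i['cy'],ray(i,320,200))
o=status.get_obs();print(o['ee_pos'],o['orientation'],R.from_rotvec(o['orientation']).as_matrix().round(3))
E
```

```text
369.78678839540316 318.554574557764 198.5112251013614 (array([1097.69723279,  151.20350665,  842.25971267]), array([-0.55679404, -0.15952191, -0.81520834]))
402.4204634100271 321.07383743918905 197.99974451447545 (array([ 365.33770093,    5.83116702, 1245.55803423]), array([ 0.1905183 ,  0.00152819, -0.98169867]))
[ 177.28709491 -598.82372172  240.99866559] [-3.10777060e+00 -4.50252046e-01  2.93065288e-04] [[ 0.959  0.284 -0.   ]
 [ 0.284 -0.959  0.001]
 [ 0.    -0.001 -1.   ]]
```

View pics/s0.png

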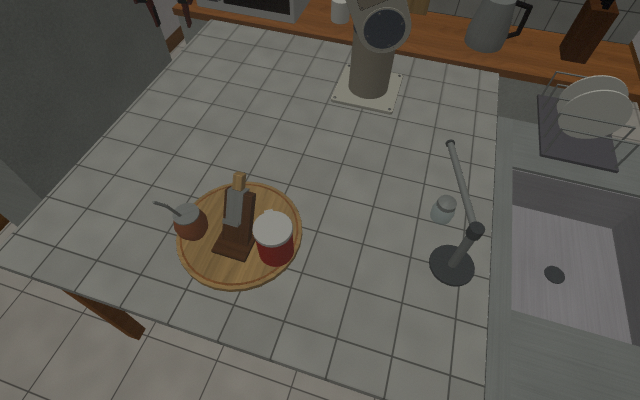

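View pics/t0.png

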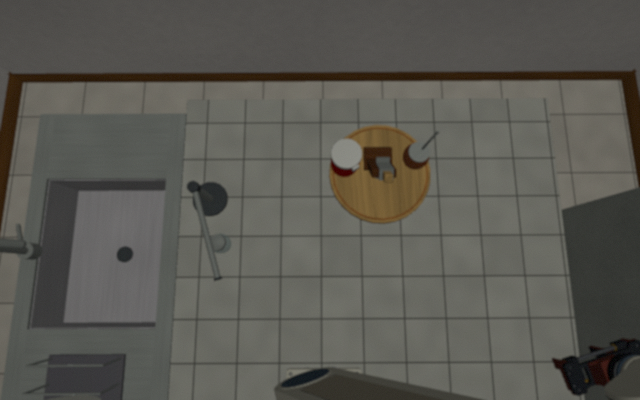

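```bash
python3 - <<'E'
from h import *
import cv2
a=cv2.imread('pics/s0.png');b=cv2.imread('pics/t0.png')
r=lambda i,x,y,w,h,k:cv2.resize(i[y:y+h,x:x+w],None,fx=k,fy=k,interpolation=cv2.INTER_CUBIC)
A=r(a,150,165,160,130,5)
B=r(b,320,115,130,110,3); 
D=r(b,180,175,70,110,3); 
C=r(a,425,130,70,160,3)
def g(i,x,y,k,s=10):
    for u in range(0,i.shape[1],k*s): cv2.putText(i,str(x+u//k),(u,9),0,.33,(0,255,255),1); cv2.line(i,(u,10),(u,14),(0,255,255),1)
    for v in range(0,i.shape[0],k*s): cv2.putText(i,str(y+v//k),(0,v+4),0,.33,(0,255,255),1)
    return i
A=g(A,150,165,5)[:600];cv2.imwrite('pics/A.png',np.clip(A*1.6,0,255))
W=np.zeros((480,800,3),np.uint8)
for i,x in((g(B,320,115,3),0),(g(D,180,175,3),390),(g(C,425,130,3),600)):
    i=i[:480,:800-x]; W[:i.shape[0],x:x+i.shape[1]]=i
cv2.imwrite('pics/W.png',np.clip(W*1.6,0,255))
E
```

```text
[ WARN:0@0.222] global loadsave.cpp:1063 imwrite_ Unsupported depth image for selected encoder is fallbacked to CV_8U.
```

View pics/A.png

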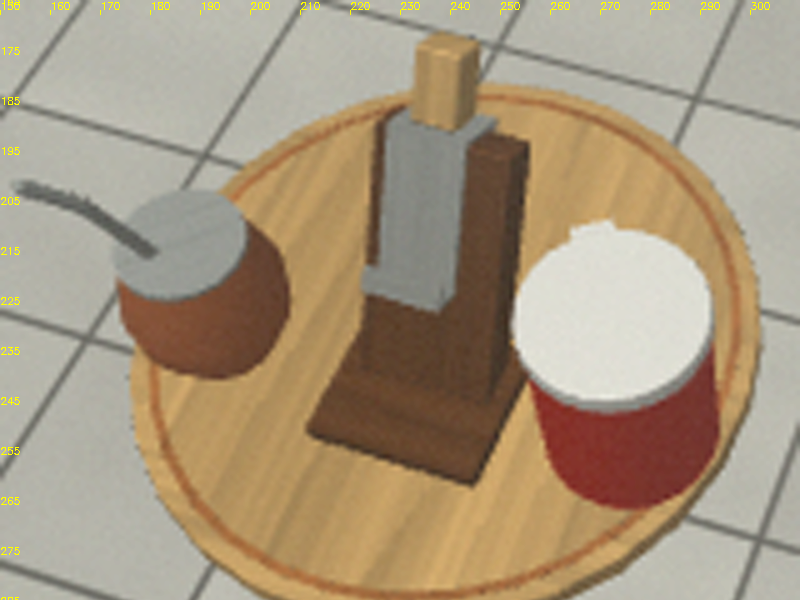

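View pics/W.png

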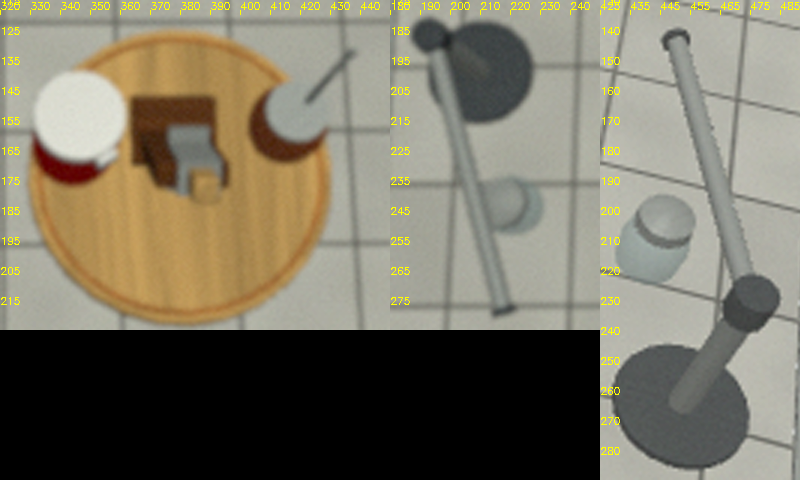

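```bash
cat > fit.py <<'E'
from h import *
from scipy.optimize import least_squares
a,b=load('s0'),load('t0')
def pose(p): return p[:3], R.from_euler('z',p[3])*R.from_euler('y',-np.pi/6)
g=12
S=[((g,-g,43),(242.7,175.5)),((g,g,43),(233,173.8)),((-g,-g,43),(246,173.3)),((-g,g,43),(236,171.5)),((g,g,3),(232.6,187.5)),((g,-g,3),(241.5,190.7)),
 ((17,-20,3),(243,195)),((17,20,3),(227.6,193))]
T=[((-g,-g,43),(393.3,182.5)),((-g,g,43),(384,182.5)),((g,-g,3),(393.3,172)),((g,g,3),(384,172))]
if __name__=='__main__':
    def f(p):
        t,r=pose(p)
        return np.r_[(proj(a,r.apply([s[0] for s in S])+t)-[s[1] for s in S]).ravel(),(proj(b,r.apply([s[0] for s in T])+t)-[s[1] for s in T]).ravel()]
    q=least_squares(f,[600,-100,145,0],loss='soft_l1',x_scale=[10,10,10,.1]); print(q.x.round(3)); print(f(q.x).reshape(-1,2).round(1).tolist())
    for n,p,z in(('tip',(218,278.3),178),('hinge',(193.7,187),186),('foot',(211.7,199),8),('shaker',(180+120/3,175+202/3),75),('tt',(380,174),25),('can',(346.5,153.5),114),('gourd',(418.5,152.5),85)): print(n,atz(b,*p,z).round(1))
    for n,p,z in(('tip',(450.3,143.5),170),('hinge',(475.7,228),186),('foot',(425+80/3,265),8)): print(n,atz(a,*p,z).round(1))
    print(tri(a,(450.3,143.3),b,(218,278.3)),tri(a,(475.7,228),b,(193.7,187)))
    print('bombilla tip',tri(a,(153,201.5),b,(320+353/3,115+52/3)))
E
python3 fit.py
```

```text
[ 6.51541e+02 -1.84756e+02  1.37968e+02 -7.70000e-02]
[[-12.2, -1.5], [6.7, 3.3], [-10.2, -2.4], [8.9, 2.4], [5.3, 5.1], [-12.6, -1.2], [-18.3, -5.9], [12.3, 1.4], [0.1, 1.3], [0.7, 0.6], [-0.8, -0.4], [0.0, -1.0]]
tip [366.1 273.6 178. ]
hinge [608.1 348.2 186. ]
foot [610.1 347.1   8. ]
shaker [468.6 298.3  75. ]
tt [ 684.3 -180.4   25. ]
can [723.5 -70.6 114. ]
gourd [ 734.9 -289.3   85. ]
tip [370.6 280.1 170. ]
hinge [617.8 351.9 186. ]
foot [615.7 356.1   8. ]
(array([366.04490703, 278.73607122, 165.82950421]), np.float64(4.056418830429409)) (array([610.60176098, 353.37009199, 175.58516836]), np.float64(3.3543746050500505))
bombilla tip (array([ 762.33866953, -321.01649114,  182.28574988]), np.float64(0.2106804248597096))
```

```bash
sed -i 's/^if __name__/S=[((s[0][0],-s[0][1],s[0][2]),s[1]) for s in S]\nif __name__/' fit.py; python3 fit.py | head -2
python3 - <<'E'
from workcell import status
print(status.get_obs()['t'])
E
```

```text
[ 6.50171e+02 -1.78997e+02  1.39254e+02  4.50000e-02]
[[-0.8, 0.8], [-0.9, 0.3], [0.0, -0.5], [0.5, -0.8], [-1.2, 2.4], [-0.5, 1.4], [0.4, -1.4], [-0.3, -3.1], [-0.5, 1.1], [0.1, 1.6], [-3.1, -0.6], [-2.3, -0.2]]
0.1
```

```bash
python3 -m inch '[[[404,-297,-109,0,0,0,0],[404,-297,-109,0,0,0,0],[404,-297,-109,0,0,0,0],[404,-297,-109,0,0,0,0],[404,-297,-109,0,0,0,0],[404,-297,-109,0,0,0,0],[404,-297,-109,0,0,0,0],[404,-297,-109,0,0,0,0],[404,-297,-109,0,0,0,0],[404,-297,-109,0,0,0,0],[404,-297,-109,0,0,0,0],[536,-831,-59,0,0,0,0],[536,-831,-59,0,0,0,0],[536,-831,-59,0,0,0,0],[536,-831,-59,0,0,0,0],[536,-831,-59,0,0,0,0],[536,-831,-59,0,0,0,0],[536,-831,-59,0,0,0,0],[536,-831,-59,0,0,0,0],[536,-831,-59,0,0,0,0]]]'
python3 - <<'E'
from h import *
from fit import a,b
from workcell import status
print(status.get_obs()['qpos'])
p=[atz(a,150+u/5,165+v/5,z) for u,v,z in((307,432,37),(472,486,37),(307,436,25),(472,488,25),(527,375,37))];print(np.round(p,1))
p=[atz(b,320+u/3,115+v/3,37).round(1) for u,v in((131,97),(215,97),(131,165))];print(p)
print(rel([455,350,300],R.from_rotvec([-3.1078,-.45025,0])))
E
```

```text
t: 2.1
ee_pos: [459.7, 249.1, 309.4]
orientation: [3.109, 0.45, -0.001]
ft_force: [0.9, -0.1, 0.1]
width: 0.3
grasp_force: 0.0
[ 4.74050845e-01  1.95265415e-01  1.78643479e+00 -4.70024030e-04
  1.16047860e+00  1.75753527e+00]
[[ 774.4 -211.    37. ]
 [ 776.3 -123.5   37. ]
 [ 771.5 -215.4   25. ]
 [ 772.5 -127.1   25. ]
 [ 712.8 -122.3   37. ]]
[array([ 767.8, -130.1,   37. ]), array([ 767.5, -218. ,   37. ]), array([ 694.2, -128.2,   37. ])]
[ 2.42e+01 -9.81e+01  9.40e+00  1.90e-03  7.00e-04 -3.00e-04]
```

```bash
python3 -m inch '[[[24,-98,9,0,0,0,0],[24,-98,9,0,0,0,0],[24,-98,9,0,0,0,0],[24,-98,60,0,0,0,0],[24,-98,100,0,0,0,0],[24,-98,135,0,0,0,0],[24,-98,144,0,0,0,0],[24,-98,144,0,0,0,0]]]'
python3 - <<'E'
from h import *
from workcell import status
o=status.get_obs();R0=R.from_rotvec(o['orientation']);p0=np.array(o['ee_pos'])
h=np.array([611,351])
for t in range(197,282,8):
    r=np.radians(t);d=np.array([np.cos(r),np.sin(r)]);g=np.array([-d[1],d[0]])
    p=np.r_[h+150*d-21*g,165]; print(t,p.round(),rel(p,R0,p0,R0)[:3])
E
```

```text
t: 2.9
ee_pos: [455.0, 347.4, 164.8]
orientation: [3.108, 0.449, -0.004]
ft_force: [-0.8, -0.0, 0.6]
width: 0.3
grasp_force: 0.0
197 [461. 327. 165.] [ 0.5 21.1 -0.2]
205 [466. 307. 165.] [-0.8 42.2 -0.1]
213 [474. 287. 165.] [ 0.9 63.3 -0.1]
221 [484. 268. 165.] [ 5.5 83.9 -0.1]
229 [497. 252. 165.] [ 1.290e+01  1.037e+02 -1.000e-01]
237 [512. 237. 165.] [ 2.300e+01  1.223e+02 -1.000e-01]
245 [529. 224. 165.] [ 3.560e+01  1.392e+02 -1.000e-01]
253 [547. 214. 165.] [ 50.5 154.3  -0.2]
261 [567. 206. 165.] [ 67.3 167.1  -0.2]
269 [587. 201. 165.] [ 85.7 177.5  -0.2]
277 [608. 200. 165.] [105.3 185.2  -0.3]
```

```bash
python3 -m inch '[[[0,11,0,0,0,0,0],[0,21,0,0,0,0,0],[0,32,0,0,0,0,0],[-1,42,0,0,0,0,0],[0,53,0,0,0,0,0],[1,63,0,0,0,0,0],[3,74,0,0,0,0,0],[6,84,0,0,0,0,0],[9,94,0,0,0,0,0],[13,104,0,0,0,0,0],[18,113,0,0,0,0,0],[23,122,0,0,0,0,0],[29,131,0,0,0,0,0],[36,139,0,0,0,0,0],[43,147,0,0,0,0,0],[50,154,0,0,0,0,0],[55,158,0,0,0,0,0],[61,162,0,0,0,0,0]]]'
```

```text
t: 4.7
ee_pos: [560.1, 210.2, 165.8]
orientation: [3.109, 0.45, -0.001]
ft_force: [-2.7, 2.7, -0.0]
width: 0.7
grasp_force: 1.6
```

```bash
python3 -m inch '[[[3,2.5,0,0,0,0,0],[6,5,0,0,0,0,0],[9.5,7,0,0,0,0,0],[13,9,0,0,0,0,0],[16,11,0,0,0,0,0]]]'; python3 -m inch '[[[3,1.5,0,0,0,0,0],[6,3,0,0,0,0,0],[9,4.5,0,0,0,0,0]]]'
```

```text
t: 5.2
ee_pos: [578.1, 204.7, 165.9]
orientation: [-3.109, -0.451, 0.001]
ft_force: [-11.6, 7.2, 1.7]
width: 0.7
grasp_force: 6.4
t: 5.5
ee_pos: [579.2, 204.5, 165.5]
orientation: [-3.106, -0.448, 0.031]
ft_force: [-46.1, 15.2, 29.6]
width: 0.3
grasp_force: 24.8
```

```bash
python3 -m inch '[[[-8,-3,0,0,0,0,0],[-20,-6,0,0,0,0,0],[-60,-17,0,0,0,0,0],[-80,-23,-40,0,0,0,0],[-100,-28,-90,0,0,0,0],[-120,-34,-140,0,0,0,0],[-160,-46,-160,0,0,0,0],[-160,-46,-160,0,0,0,0]]]'
python3 - <<'E'
from h import *
b=snap('top','t1');a=snap('scene','s1')
r=lambda i,x,y,w,h,k:cv2.resize(i['frame'][y:y+h,x:x+w,::-1],None,fx=k,fy=k,interpolation=cv2.INTER_CUBIC)
B=r(b,180,150,130,100,4);A=r(a,350,170,150,110,4)[:,:]
def g(i,x,y,k,s=10):
    i=np.clip(i*1.6,0,255).astype(np.uint8)
    for u in range(0,i.shape[1],k*s): cv2.putText(i,str(x+u//k),(u,9),0,.33,(0,255,255),1)
    for v in range(0,i.shape[0],k*s): cv2.putText(i,str(y+v//k),(0,v+4),0,.33,(0,255,255),1)
    return cv2.resize(i,(600,300)) if 0 else i
A,B=g(A,350,170,4),g(B,180,150,4)
W=np.zeros((600,800,3),np.uint8);B=B[:,:];A=cv2.resize(A,(400,293));B2=cv2.resize(B,(400,308))
W[:308,:400]=B2;W[:293,400:]=A
W[308:600]=cv2.resize(g(a['frame'][170:284,150:310,::-1],150,170,1),(410,292)).__class__((292,800,3),dtype=np.uint8) if 0 else 0
cv2.imwrite('pics/r1.png',W[:310])
E
```

```text
t: 6.3
ee_pos: [420.5, 201.5, 329.9]
orientation: [-3.108, -0.451, -0.011]
ft_force: [0.5, 0.9, -1.1]
width: 0.9
grasp_force: 0.0
```

View pics/r1.png

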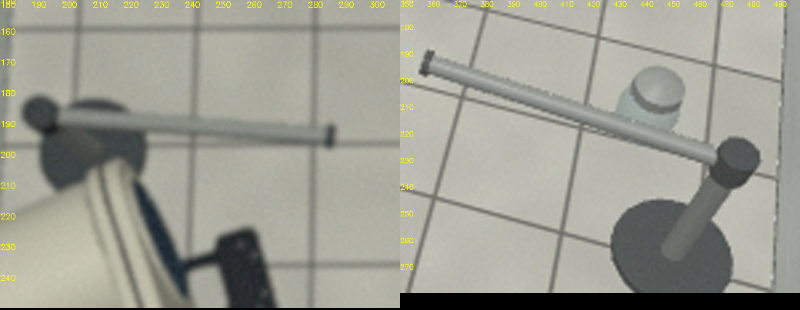

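```bash
cat > rail.py <<'E'
from h import *
a,b=load('s1'),load('t1')
print('tip',tri(a,(360.5,193.6),b,(287.2,193.9)), atz(a,360.5,193.6,170),atz(b,287.2,193.9,170))
print('hinge',tri(a,(476.7,227),b,(193,187)),atz(a,476.7,227,186),atz(b,193,187,186))
# bar centreline points
for p in((120,123),(200,127),(280,131)): print(atz(b,180+p[0]/3.077,150+p[1]/3.077,175).round(1))
for p in((480,79),(560,105),(640,130)): print(atz(a,350+(p[0]-400)/2.667,170+p[1]/2.667,174).round(1))
E
python3 rail.py
```

```text
tip (array([591.67595228,  99.2970434 , 167.2383983 ]), np.float64(4.15103292362211)) [593.33319885 101.53877495 170.        ] [591.41181349  97.0089824  170.        ]
hinge (array([609.85367029, 354.2109062 , 178.89734458]), np.float64(3.370395930596286)) [614.67521549 353.78173653 186.        ] [608.13508773 350.13122323 186.        ]
[602.1 282.4 175. ]
[598.1 211.5 175. ]
[594.2 140.7 175. ]
[599.1 147.1 174. ]
[604.6 215.1 174. ]
[608.9 280.6 174. ]
```

```bash
cat > fit2.py <<'E'
from fit import *
a=load('s1')
from scipy.optimize import least_squares
def f(q):
    t,r=pose([q[0],q[1],142,0.0])
    return np.r_[(proj(a,r.apply([s[0] for s in S])+t)-[s[1] for s in S]).ravel(),(proj(b,r.apply([s[0] for s in T])+t)-[s[1] for s in T]).ravel()]
q=least_squares(f,[650,-179],loss='soft_l1').x; print(q)
W=[]
for tag,(x,y,w,h) in(('s1',(205,160,80,80)),('t0',(355,140,60,60))):
    im=load(tag);k=400//w if w>60 else 6
    i=np.clip(cv2.resize(im['frame'][y:y+h,x:x+w,::-1],(400,400),interpolation=cv2.INTER_CUBIC)*1.6,0,255).astype(np.uint8);k=400/w
    for qq,c in((q,(0,255,0)),):
        t,r=pose([*qq,142,0])
        for B in(((-12,12),(-12,12),(3,43)),((-17,17),(-20,20),(-80,3))):
            P=np.array([(u,v,z) for u in B[0] for v in B[1] for z in B[2]]);uv=(proj(im,r.apply(P)+t)-[x,y]+.5)*k
            for m in range(8):
                for n in range(m):
                    if (P[m]!=P[n]).sum()==1: cv2.line(i,uv[m].astype(int),uv[n].astype(int),c,1)
    W.append(i)
cv2.imwrite('pics/o1.png',np.hstack(W))
E
python3 fit2.py
```

```text
[ 650.87947875 -178.57657029]
```

View pics/o1.png

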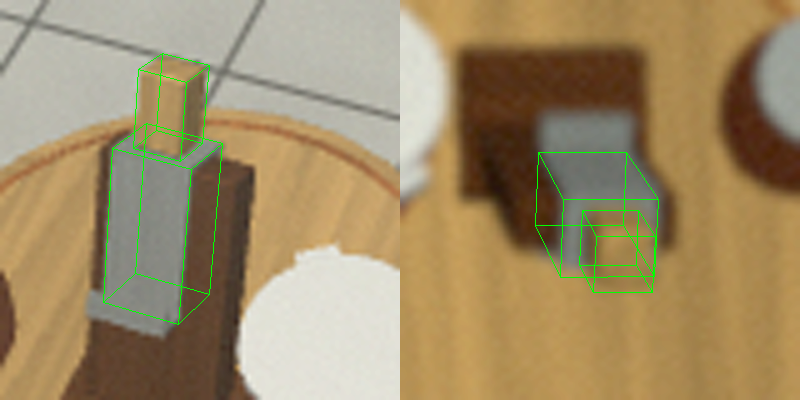

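```bash
cat >> h.py <<'E'
def tilt(th,psi=0.):
    "tool y along -hook y, tool z tilted th forward from down, hook yaw psi"
    c,s=np.cos(th),np.sin(th)
    return R.from_euler('z',psi)*R.from_matrix(np.array([[c,0,s],[0,-1,0],[s,0,-c]]))
E
python3 - <<'E'
from h import *
print(rel([575,-178.6,273],tilt(np.pi/6)))
E
```

```text
[ 3.850e+01  4.079e+02  5.430e+01 -7.580e-02  5.160e-01  2.815e-01]
```

```bash
python3 -m inch '[[[38.5,408,54.3,-0.0758,0.516,0.2815,100],[38.5,408,54.3,-0.0758,0.516,0.2815,100],[38.5,408,54.3,-0.0758,0.516,0.2815,100],[38.5,408,54.3,-0.0758,0.516,0.2815,100],[38.5,408,54.3,-0.0758,0.516,0.2815,100],[38.5,408,54.3,-0.0758,0.516,0.2815,100],[38.5,408,54.3,-0.0758,0.516,0.2815,100],[38.5,408,54.3,-0.0758,0.516,0.2815,100],[38.5,408,54.3,-0.0758,0.516,0.2815,100],[38.5,408,54.3,-0.0758,0.516,0.2815,100],[38.5,408,54.3,-0.0758,0.516,0.2815,100],[38.5,408,54.3,-0.0758,0.516,0.2815,100]]]'
python3 - <<'E'
from h import *
from workcell import status
print(rel([635.4,-178.6,168.9],tilt(np.pi/6)),status.get_obs()['qpos'])
E
```

```text
t: 7.6
ee_pos: [573.9, -177.9, 270.8]
orientation: [3.036, 0.001, 0.805]
ft_force: [-1.1, 0.2, -0.2]
width: 87.2
grasp_force: 0.0
[2.90e+00 6.00e-01 1.19e+02 4.00e-04 5.30e-03 5.00e-04] [-0.41778043  0.19980456  1.98020503  0.41682187  0.51855119  0.83518766]
```

```bash
python3 -m inch '[[[1,0,35,0,0,0,100],[1,0,65,0,0,0,100],[1,0,90,0,0,0,100],[1,0,108,0,0,0,100],[1,0,118,0,0,0,100],[1,0,118,0,0,0,100]]]'
python3 - <<'E'
from h import *
from workcell import status
print(rel([635.4,-178.6,168.9],tilt(np.pi/6)))
a=snap('scene','s2')
x,y,w,h=190,150,110,90
i=np.clip(cv2.resize(a['frame'][y:y+h,x:x+w,::-1],None,fx=6,fy=6,interpolation=cv2.INTER_CUBIC)*1.6,0,255);cv2.imwrite('pics/g1.png',i.astype(np.uint8))
E
```

```text
t: 8.2
ee_pos: [633.7, -177.6, 168.8]
orientation: [3.037, 0.002, 0.805]
ft_force: [0.8, 0.3, -0.5]
width: 87.8
grasp_force: 0.0
[ 1.5e+00  1.0e+00  7.0e-01 -3.0e-04  5.3e-03  1.1e-03]
```

View pics/g1.png

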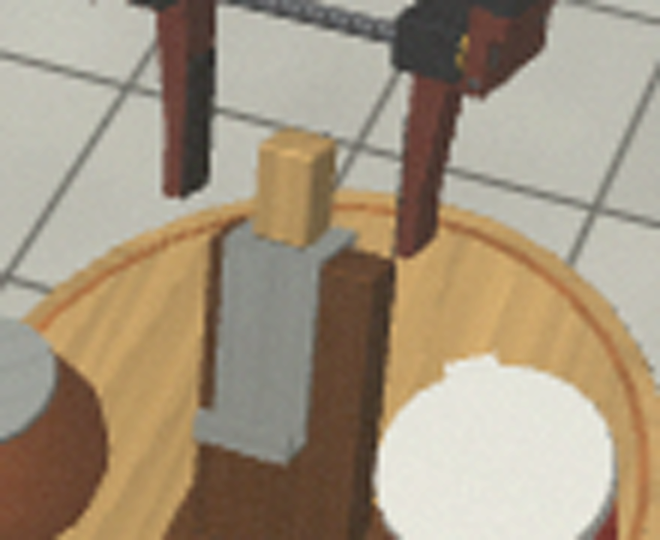

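```bash
python3 -m inch '[[[0,0,0,0,0,0,20],[0,0,0,0,0,0,20],[0,0,0,0,0,0,20],[0,0,0,0,0,0,10],[0,0,0,0,0,0,10],[0,0,0,0,0,0,10],[0,0,0,0,0,0,10],[0,0,0,0,0,0,10]]]'
```

```text
t: 9.05
ee_pos: [633.9, -178.9, 169.7]
orientation: [3.035, -0.001, 0.807]
ft_force: [1.0, -0.3, -0.5]
width: 27.4
grasp_force: 0.0
```

```bash
python3 -m inch '[[[0,0,0,0,0,0,5],[0,0,0,0,0,0,5],[0,0,0,0,0,0,5],[0,0,0,0,0,0,5]]]'
```

```text
t: 9.45
ee_pos: [633.9, -178.8, 169.6]
orientation: [3.035, -0.0, 0.807]
ft_force: [0.6, 0.9, 0.2]
width: 23.7
grasp_force: 30.0
```

```bash
python3 -m inch '[[[0,0,-5,0,0,0,5],[0,0,-12,0,0,0,5],[0,0,-20,0,0,0,5]]]';  python3 -m inch '[[[0,0,-15,0,0,0,5],[0,0,-30,0,0,0,5],[0,0,-50,0,0,0,5],[0,0,-70,0,0,0,5],[0,0,-90,0,0,0,5],[0,0,-120,0,0,0,5],[0,0,-150,0,0,0,5],[0,0,-150,0,0,0,5]]]'
python3 - <<'E'
from h import *
print(rel([601,180,310],tilt(0,-.064)), rel([480,-100,330],tilt(0,-.064)))
E
```

```text
t: 9.75
ee_pos: [623.6, -178.9, 187.4]
orientation: [3.035, -0.0, 0.807]
ft_force: [1.4, -0.2, -2.2]
width: 23.7
grasp_force: 30.0
t: 10.55
ee_pos: [548.9, -179.2, 320.9]
orientation: [3.031, -0.0, 0.813]
ft_force: [0.4, -0.9, -3.0]
width: 23.7
grasp_force: 30.0
[ 3.990e+01 -3.593e+02  3.430e+01 -1.310e-02 -5.240e-01  6.230e-02] [-5.50e+01 -7.91e+01 -4.26e+01 -1.31e-02 -5.24e-01  6.23e-02]
```

```bash
python3 -m inch '[[[50,-391,17,-0.0131,-0.524,0.0623,5],[50,-391,17,-0.0131,-0.524,0.0623,5],[50,-391,17,-0.0131,-0.524,0.0623,5],[50,-391,17,-0.0131,-0.524,0.0623,5],[50,-391,17,-0.0131,-0.524,0.0623,5],[50,-391,17,-0.0131,-0.524,0.0623,5],[50,-391,17,-0.0131,-0.524,0.0623,5],[50,-391,17,-0.0131,-0.524,0.0623,5],[50,-391,17,-0.0131,-0.524,0.0623,5],[50,-391,17,-0.0131,-0.524,0.0623,5],[50,-391,17,-0.0131,-0.524,0.0623,5],[50,-391,17,-0.0131,-0.524,0.0623,5],[50,-391,17,-0.0131,-0.524,0.0623,5]]]'
python3 - <<'E'
from h import *
print(rel([601,212,330],tilt(0,-.064)))
a=snap('scene','s3')
x,y,w,h=340,100,160,120
i=np.clip(cv2.resize(a['frame'][y:y+h,x:x+w,::-1],None,fx=5,fy=5,interpolation=cv2.INTER_CUBIC)*1.6,0,255);cv2.imwrite('pics/h1.png',i.astype(np.uint8))
E
```

```text
t: 11.85
ee_pos: [601.5, 210.7, 326.9]
orientation: [-3.138, 0.102, 0.007]
ft_force: [0.3, -0.3, -2.1]
width: 23.7
grasp_force: 30.0
[-6.0e-01 -1.2e+00 -3.1e+00 -2.0e-03  4.6e-03 -1.2e-03]
```

View pics/h1.png

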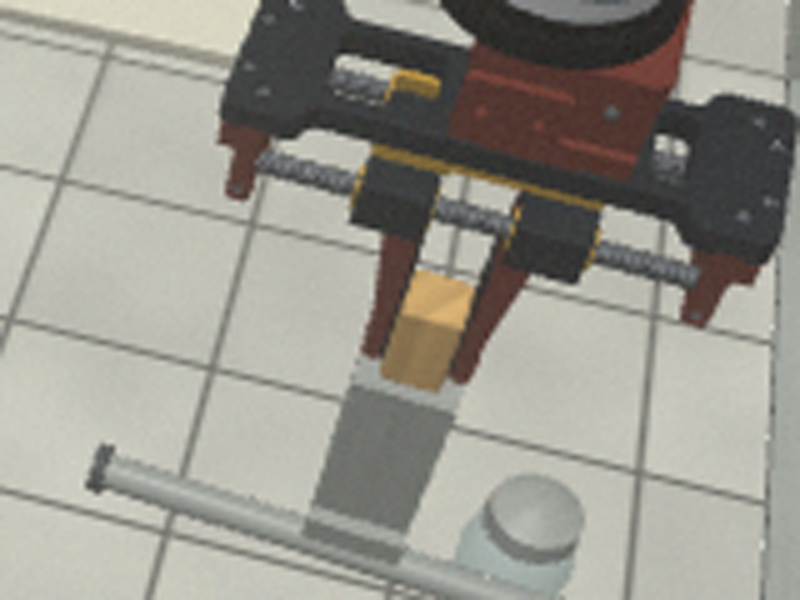

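```bash
cat > fit3.py <<'E'
from h import *
from scipy.optimize import least_squares
a=load('s3')
tcp=np.array([601.5,210.7,326.9])
S=[((17,-20,3),(350,388)),((17,20,3),(455,413)),((-17,20,3),(468,385)),((12,-12,3),(380,375)),((12,12,3),(440,392)),((12,-12,43),(398,315)),((12,12,43),(460,333)),((-12,12,43),(475,285)),((-12,-12,43),(418,270)),
 ((32,-20,-80),(303,535)),((32,20,-80),(403,562))]
P=np.array([s[0] for s in S],float);Q=np.array([s[1] for s in S])/5.+[340,100]-.4
def f(p,raw=0):
    r=R.from_euler('zy',[p[4],p[3]])
    e=(proj(a,r.apply(P)+p[:3])-Q)
    return e if raw else np.r_[e.ravel(),(p[2]-(tcp[2]-31))/3,(p[4]+.064)/.03]
q=least_squares(f,[600,211,296,0,-.06],loss='soft_l1',x_scale=[1,1,1,.01,.01]).x
print(q.round(3),(q[:3]-tcp).round(1)); print(f(q,1).round(1).tolist())
E
python3 fit3.py
```

```text
[ 6.04913e+02  2.11868e+02  2.94958e+02  3.50000e-02 -5.30000e-02] [  3.4   1.2 -31.9]
[[0.3, -0.5], [0.3, 0.4], [1.0, -7.3], [-1.0, 1.3], [-0.4, 1.4], [0.3, -0.1], [1.0, -0.0], [0.5, -0.0], [-1.0, -0.5], [-0.2, -0.2], [-1.1, 0.2]]
```

```bash
python3 -m inch '[[[-3.5,0,0,0,0,0,5],[-3.5,0,10,0,0,0,5],[-3.5,0,20,0,0,0,5],[-3.5,0,28,0,0,0,5],[-3.5,0,28,0,0,0,5]]]'; python3 -m inch '[[[0,0,7,0,0,0,5],[0,0,14,0,0,0,5],[0,0,20,0,0,0,5],[0,0,25,0,0,0,5]]]'
python3 - <<'E'
from h import *
a=snap('scene','s4')
x,y,w,h=340,110,160,120
i=np.clip(cv2.resize(a['frame'][y:y+h,x:x+w,::-1],None,fx=5,fy=5,interpolation=cv2.INTER_CUBIC)*1.6,0,255);cv2.imwrite('pics/h2.png',i.astype(np.uint8))
E
```

```text
t: 12.4
ee_pos: [596.9, 212.3, 296.8]
orientation: [-3.139, 0.099, 0.012]
ft_force: [0.2, -1.2, -2.4]
width: 23.9
grasp_force: 30.0
t: 12.8
ee_pos: [597.7, 212.6, 273.3]
orientation: [-3.138, 0.099, 0.007]
ft_force: [-0.1, -0.4, -2.8]
width: 23.8
grasp_force: 30.0
```

View pics/h2.png

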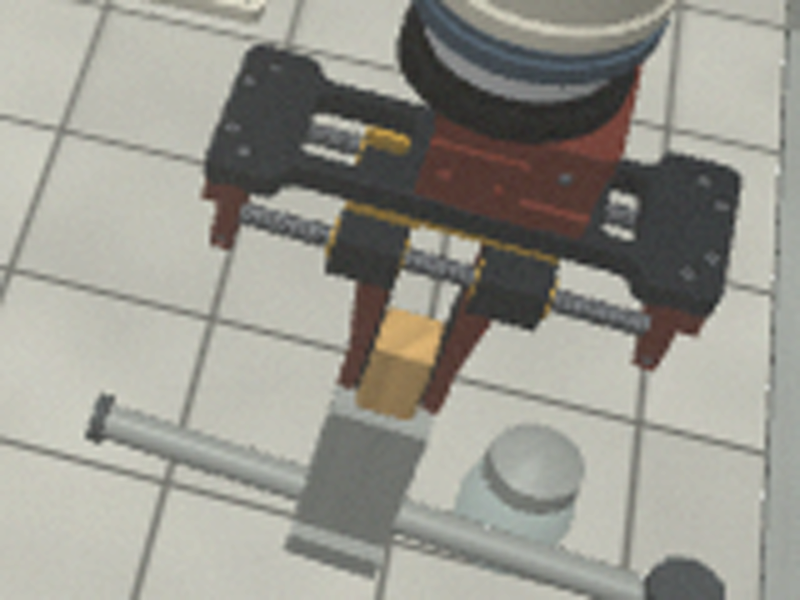

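```bash
python3 -m inch '[[[0,0,10,0,0,0,5],[0,0,20,0,0,0,5],[0,0,30,0,0,0,5],[0,0,40,0,0,0,5],[0,0,48,0,0,0,5],[0,0,52,0,0,0,5],[0,0,52,0,0,0,5]]]'; python3 -m inch '[[[0,0,2,0,0,0,5],[0,0,4,0,0,0,5],[0,0,6,0,0,0,5],[0,0,6,0,0,0,5]]]'
```

```text
t: 13.55
ee_pos: [597.2, 212.7, 221.2]
orientation: [-3.138, 0.099, 0.009]
ft_force: [0.8, 0.4, -2.6]
width: 23.8
grasp_force: 30.0
t: 13.95
ee_pos: [597.4, 212.8, 215.9]
orientation: [-3.138, 0.099, 0.007]
ft_force: [0.6, 0.1, -2.9]
width: 23.6
grasp_force: 30.0
```

```bash
python3 -m inch '[[[0,0,1.5,0,0,0,5],[0,0,3,0,0,0,5],[0,0,3,0,0,0,5]]]'; python3 -m inch '[[[0,0,1,0,0,0,5],[0,0,2,0,0,0,5],[0,0,2,0,0,0,5]]]'
```

```text
t: 14.25
ee_pos: [597.4, 212.8, 212.8]
orientation: [-3.138, 0.099, 0.007]
ft_force: [-0.4, 0.1, -2.5]
width: 23.7
grasp_force: 30.0
t: 14.55
ee_pos: [597.4, 212.8, 210.8]
orientation: [-3.138, 0.099, 0.007]
ft_force: [-0.0, 0.1, -2.8]
width: 23.5
grasp_force: 30.0
```

```bash
python3 -m inch '[[[0,0,1,0,0,0,5],[0,0,2,0,0,0,5],[0,0,2,0,0,0,5]]]'; python3 -m inch '[[[0,0,1,0,0,0,5],[0,0,2,0,0,0,5],[0,0,2,0,0,0,5]]]'
```

```text
t: 14.85
ee_pos: [597.4, 212.8, 208.8]
orientation: [-3.138, 0.099, 0.007]
ft_force: [-0.0, 0.2, -2.5]
width: 24.0
grasp_force: 30.0
t: 15.15
ee_pos: [597.4, 212.8, 206.8]
orientation: [-3.138, 0.099, 0.007]
ft_force: [0.2, -0.2, -3.3]
width: 23.3
grasp_force: 30.0
```

```bash
python3 -m inch '[[[0,0,0.7,0,0,0,5],[0,0,1.5,0,0,0,5],[0,0,1.5,0,0,0,5]]]'; python3 - <<'E'
from h import *
a=snap('scene','s5');b=snap('top','t5')
f=lambda a,x,y,w,h,k:np.clip(cv2.resize(a['frame'][y:y+h,x:x+w,::-1],None,fx=k,fy=k,interpolation=cv2.INTER_CUBIC)*1.6,0,255).astype(np.uint8)
A=f(a,370,150,100,100,5);B=f(b,190,150,60,100,5);cv2.imwrite('pics/h3.png',np.hstack([A,B]))
E
```

```text
t: 15.45
ee_pos: [597.6, 212.9, 206.3]
orientation: [-3.138, 0.099, 0.006]
ft_force: [-2.2, -1.0, 4.9]
width: 24.1
grasp_force: 30.0
```

View pics/h3.png

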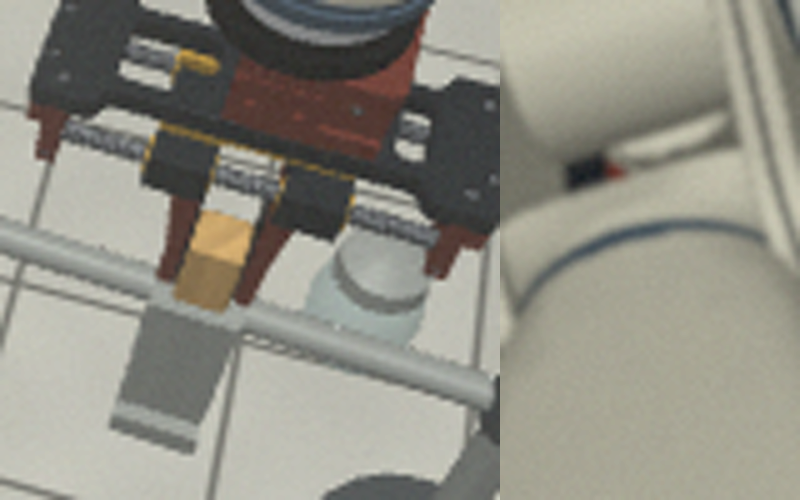

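```bash
python3 -m inch '[[[0,0,-0.8,0,0,0,5],[0,0,-0.8,0,0,0,35],[0,0,-0.8,0,0,0,45],[0,0,-0.8,0,0,0,60],[0,0,-0.8,0,0,0,60],[0,0,-0.8,0,0,0,60],[0,0,-0.8,0,0,0,60]]]'
```

```text
t: 16.25
ee_pos: [597.5, 212.8, 206.3]
orientation: [-3.138, 0.099, 0.007]
ft_force: [0.5, 0.1, -0.6]
width: 52.8
grasp_force: 0.0
```

Released; now straight up and back.

```bash
python3 -m inch '[[[0,0,-10,0,0,0,60],[0,0,-25,0,0,0,60],[0,0,-50,0,0,0,60],[0,0,-90,0,0,0,60],[0,0,-130,0,0,0,60],[-40,0,-150,0,0,0,60],[-90,0,-150,0,0,0,60],[-140,0,-150,0,0,0,60],[-190,0,-150,0,0,0,60],[-190,0,-150,0,0,0,60],[-190,0,-150,0,0,0,60],[-190,0,-150,0,0,0,60],[-190,0,-150,0,0,0,60],[-190,0,-150,0,0,0,60],[-190,0,-150,0,0,0,60],[-190,0,-150,0,0,0,60]]]'; python3 - <<'E'
from h import *
a=snap('scene','s6');b=snap('top','t6')
f=lambda a,x,y,w,h,k:np.clip(cv2.resize(a['frame'][y:y+h,x:x+w,::-1],None,fx=k,fy=k,interpolation=cv2.INTER_CUBIC)*1.6,0,255).astype(np.uint8)
A=f(a,350,150,80,100,5);B=f(b,190,150,80,100,5);cv2.imwrite('pics/h4.png',np.hstack([A,B]))
E
```

```text
t: 17.85
ee_pos: [408.8, 224.4, 356.9]
orientation: [-3.138, 0.1, 0.008]
ft_force: [-0.5, -0.5, 1.0]
width: 52.6
grasp_force: 0.0
```

View pics/h4.png

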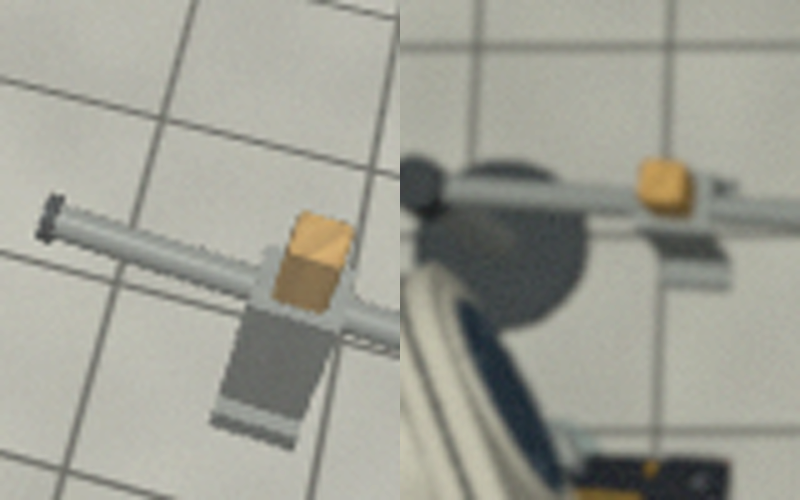

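```bash
python3 -m inch '[[[0,0,0,0,0,0,60],[0,0,0,0,0,0,60],[0,0,0,0,0,0,60],[0,0,0,0,0,0,60],[0,0,0,0,0,0,60],[0,0,0,0,0,0,60],[0,0,0,0,0,0,60],[0,0,0,0,0,0,60],[0,0,0,0,0,0,60],[0,0,0,0,0,0,60],[0,0,0,0,0,0,60],[0,0,0,0,0,0,60],[0,0,0,0,0,0,60],[0,0,0,0,0,0,60],[0,0,0,0,0,0,60],[0,0,0,0,0,0,60],[0,0,0,0,0,0,60],[0,0,0,0,0,0,60]]]' >/dev/null; python3 - <<'E'
from h import *
A=[load('s6')['frame']]+[snap('scene',f'q{i}')['frame'] for i in range(3)]
for k in A[1:]:
    d=np.abs(k.astype(int)-A[0])[185:245,385:425]; e=np.abs(k.astype(int)-A[0])[300:360,300:340]; print(d.mean(),d.max(),e.mean(),e.max())
from workcell import ctrl
print(ctrl.close_job())
E
```

```text
0.99875 6 0.94 5
0.9909722222222223 5 0.9341666666666667 5
1.0122222222222221 6 0.9638888888888889 5
the job is handed in; nothing more can be done
None
```

The rail is swung out to its stop and the hook hangs still astride it near the middle. The robot is clear and the job is handed in after about 20 s of the 64 s; no verdict came back.

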